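# Third hand: pack the test stubs in the clamping frame and hold them on the sprung stop

### The job

I want to clamp the three aluminium test stubs in the steel clamping frame to sand their faces: bring them one after another, standing upright, into single file between its rails, and push the tight row against the sprung end stop until the stop is pushed in about half-way, never all the way in. Keep pressing steadily like that, as my third hand while I tighten the clamp screws: finish while still pressing, letting nothing spring back. Leave the other things on the table where they are.

Things in the scene. Friction and masses are not known exactly. Their poses are not given: they have to be found in the camera images.
- frame: low dark steel clamping frame, fixed on the table. Origin on the table under the lane's middle; y along the lane from its open mouth to the sprung stop, x across, z up. No floor: stubs slide on the table. Rails 12 mm high leave 33 mm between them, straight from y = -65 to +60 mm; rails and screw bar span x = -42 to +29 mm, two brass clamp screws reach to x = -57 mm, all under 14 mm high
- lane_mouth (a point): middle of the lane's open mouth, 17 mm above the table, at y = -100 mm of the frame; axes as the frame's. The rails splay out at 25 degrees from y = -65 mm to about 67 mm apart here
- stop_face (a point): middle of the face the row presses on: steel pad 28 mm wide, 26 mm high, 17 mm above the table. Moves with the stop; axes as the frame's, y into the stop. At rest at y = +45 mm of the frame, so three touching stubs stand at y = +30, 0, -30 mm. Behind it a yoke 28 mm high at y = 78 to 98 mm, with the stop's black knob sticking out to y = 134 mm
- spring_stop (a joint): how far the sprung stop is pushed in, in m: 0 at rest, 0.006 half-way, 0.012 at the end of its travel. The spring starts to give at about 2 N and stiffens by 1 N per mm: about 8 N half-way, 14 N at the end
- stub1_mid (a point): turned aluminium test stub (pull-off dolly), one of three alike: upright spool of 30 mm diameter and 34 mm height with a 25 mm waist between two 11 mm thick flanges, 0.05 to 0.08 kg, standing loose on the table. The point is at its centre, 17 mm above its foot; z is its upright axis
- stub2_mid (a point): turned aluminium test stub (pull-off dolly), one of three alike: upright spool of 30 mm diameter and 34 mm height with a 25 mm waist between two 11 mm thick flanges, 0.05 to 0.08 kg, standing loose on the table. The point is at its centre, 17 mm above its foot; z is its upright axis
- stub3_mid (a point): turned aluminium test stub (pull-off dolly), one of three alike: upright spool of 30 mm diameter and 34 mm height with a 25 mm waist between two 11 mm thick flanges, 0.05 to 0.08 kg, standing loose on the table. The point is at its centre, 17 mm above its foot; z is its upright axis
- sanding_block_mid (a point): cork block wrapped in abrasive paper, 48x85x25 mm, a bystander; point at its centre
- screw_pot_mid (a point): small white pot with a green screw lid, 45 mm across, 43 mm high, a bystander; point on its axis 15 mm up
- tweezers_mid (a point): steel tweezers lying flat, 18x120x8 mm, a bystander; point at the centre
- sharpener_mid (a point): small metal pencil sharpener, 15x25x14 mm, a bystander; point at its centre

How it is judged:
On the way, in this order (a step that is already met when the one before it is completed fails the run):
1. a first stub stands upright between the rails (((x of stub1_mid in the frame of frame between -0.004 and 0.004 m and y of stub1_mid in the frame of frame between -0.06 and 0.055 m and z of stub1_mid in the frame of frame below 0.022 m and angle between stub1_mid's own z axis and vertical below 0.15 rad) or (x of stub2_mid in the frame of frame between -0.004 and 0.004 m and y of stub2_mid in the frame of frame between -0.06 and 0.055 m and z of stub2_mid in the frame of frame below 0.022 m and angle between stub2_mid's own z axis and vertical below 0.15 rad) or (x of stub3_mid in the frame of frame between -0.004 and 0.004 m and y of stub3_mid in the frame of frame between -0.06 and 0.055 m and z of stub3_mid in the frame of frame below 0.022 m and angle between stub3_mid's own z axis and vertical below 0.15 rad))), for 0.1 s.
2. two stubs stand upright between the rails ((((x of stub1_mid in the frame of frame between -0.004 and 0.004 m and y of stub1_mid in the frame of frame between -0.06 and 0.055 m and z of stub1_mid in the frame of frame below 0.022 m and angle between stub1_mid's own z axis and vertical below 0.15 rad) and (x of stub2_mid in the frame of frame between -0.004 and 0.004 m and y of stub2_mid in the frame of frame between -0.06 and 0.055 m and z of stub2_mid in the frame of frame below 0.022 m and angle between stub2_mid's own z axis and vertical below 0.15 rad)) or ((x of stub1_mid in the frame of frame between -0.004 and 0.004 m and y of stub1_mid in the frame of frame between -0.06 and 0.055 m and z of stub1_mid in the frame of frame below 0.022 m and angle between stub1_mid's own z axis and vertical below 0.15 rad) and (x of stub3_mid in the frame of frame between -0.004 and 0.004 m and y of stub3_mid in the frame of frame between -0.06 and 0.055 m and z of stub3_mid in the frame of frame below 0.022 m and angle between stub3_mid's own z axis and vertical below 0.15 rad)) or ((x of stub2_mid in the frame of frame between -0.004 and 0.004 m and y of stub2_mid in the frame of frame between -0.06 and 0.055 m and z of stub2_mid in the frame of frame below 0.022 m and angle between stub2_mid's own z axis and vertical below 0.15 rad) and (x of stub3_mid in the frame of frame between -0.004 and 0.004 m and y of stub3_mid in the frame of frame between -0.06 and 0.055 m and z of stub3_mid in the frame of frame below 0.022 m and angle between stub3_mid's own z axis and vertical below 0.15 rad)))), for 0.1 s.
3. all three stubs stand upright between the rails (x of stub1_mid in the frame of frame between -0.004 and 0.004 m and y of stub1_mid in the frame of frame between -0.06 and 0.055 m and z of each of stub1_mid, stub2_mid, stub3_mid in the frame of frame below 0.022 m and angle between each of stub1_mid, stub2_mid, stub3_mid's own z axis and vertical below 0.15 rad and x of stub2_mid in the frame of frame between -0.004 and 0.004 m and y of stub2_mid in the frame of frame between -0.06 and 0.055 m and x of stub3_mid in the frame of frame between -0.004 and 0.004 m and y of stub3_mid in the frame of frame between -0.06 and 0.055 m), for 0.1 s.
At the end, for the whole second after the job is handed in: All three stubs stand upright in single file between the straight rails, packed on the sprung stop with at most 3.5 mm of gaps in all, and the stop is held pushed in 3.5 to 8.5 mm (half-way is 6) by a steady 4.5 to 12 N, moving under 4 mm/s, through the last second (all of step 3 and y of each of stub1_mid, stub2_mid, stub3_mid in the frame of stop_face above -0.0785 m and value of joint spring_stop between 0.0035 and 0.0085 m and velocity of joint spring_stop between -0.004 and 0.004 m/s and contact force between spring_stop and anything else between 4.5 and 12 N); the arm keeps its last pose, push and grip.
It fails at once if the sprung stop is driven to the end of its travel (beyond 11.3 mm) (value of joint spring_stop above 0.0113 m).
It fails at once if the sanding block is shifted by more than 20 mm (distance of sanding_block_mid from where it was at the start of the episode above 0.02 m).
It fails at once if the screw pot is shifted by more than 20 mm (distance of screw_pot_mid from where it was at the start of the episode above 0.02 m).
It fails at once if the tweezers is shifted by more than 20 mm (distance of tweezers_mid from where it was at the start of the episode above 0.02 m).
It fails at once if the sharpener is shifted by more than 20 mm (distance of sharpener_mid from where it was at the start of the episode above 0.02 m).
It also fails if it takes over 64 s, if anything falls off the work surface, if the arm or the gripper's body presses on something with over 40 N, if the wrist force passes 120 N, or if a joint passes its speed limit or range.

### The arm

A 6-joint arm with a two-finger parallel gripper is mounted at the origin on a cart in front of the work surface, level with it; the furniture and walls round the work are solid. World frame = base frame: x ahead of the robot, y to its left, z up, the work surface at z = 0. Lengths are in m, angles in rad, forces in N, time in s.
With the tool pointing down it reaches from about 0.35 to 0.975 m from the base axis. Payload 4.9 kg.
Tool frame: the origin (TCP) lies at the very end of the fingers, on their centre line; the grasp point (between the pads) lies 19 mm behind it (hold_point_z is the z of the grasp point in the tool frame, in m); z points along the fingers, y is the direction in which the jaws open and shut (so a half turn about z gives the same grasp; the last joint's range is limited). The gripper opens to 85 mm and grips with 20 to 120 N. Pads are 22 mm wide; open, the fingers measure 114 mm over their backs; the gripper's body (76 mm by 85 mm) begins 54 mm behind the grasp point. The pads swing forward as they close: fully open they stand 13 mm farther back than shut.
Start: joints at [-1.37, 0.053, 1.613, -0, 1.476, -0.119], TCP at [0.196, -0.593, 0.231] pointing down, gripper open.
Joint ranges: [-3.01, 3.01], [-1.01, 2.22], [0.06, 2.58], [-1.02, 4.17], [0.09, 2.62], [-3.14, 3.14]. Speed limits (rad/s): [2.57, 2.57, 3.14, 3.14, 3.14, 3.14].

### API

Orientations are given as a unit quaternion [w, x, y, z].
In Python, from rig import * gives the robot as it stands.
- The arm moves only by the tool servo_tool, never from a script. Its argument "plan" is a list of rows, each an object with "fingers": the opening, from 0 (shut) to 1 (fully open); "delta_pos": the shift along the world's x, y, z in m, a list of three; "spin": the turn about the world's z in rad. In form: [{"fingers": fingers, "delta_pos": [x, y, z], "spin": spin}, ...]. A call has 1 to 5 rows; each row shifts and turns the commanded pose from where the row before left it; what a row does not reach is not made up. A row lasts 1/10 s, in which the tool goes at most 50 mm and 8.59 degrees, less where a joint would pass 70% of its speed; a pose out of reach is approached as far as the arm can. A call is refused whole if a number of a shift passes 0.05 or a number of a turn 0.15, either way. A call with a gripper value outside its range is refused whole. The fingers move at their own pace and stop on an object; "squeeze" is the grip in N (left out, the last holds). Time passes only in rows, so rows that do not move let the fingers close. It gives the time, the measured TCP pose, the force and the opening at its end, in the units of the state.
- get_state(): the state, without advancing time (a new reading comes with each control period).
- grab_frame(name): name is "side" or "top" or "wrist"; returns the picture (480x640x3 uint8, blue, green, red); there is no depth.
- camera_params(name): a dict with "fx", "fy", "cx", "cy" (pixels), "R" (3x3) and "t" (3): a world point X has camera coordinates R X + t. Camera axes: x right, y down, z forward; pixel columns grow to the right and rows downward; lengths in m; the calibration is good to about 2 mm. A picture is of the moment at which its call begins: read the wrist's pose just before it. camera_params takes no time and is no camera call; for the wrist camera it gives the pose at the moment of the call.
- finish_job(): hands the job in, once; it reports no verdict.
The state is a dict: "t": time; "qpos": joint angles; "qd": joint speeds; "joint_torque": joint torques, N m; "tool_pos": TCP position; "tool_rot": TCP orientation; "ft_force": force on the tool from outside, world axes, zero at the start; "torque": the same for the moment, N m; "finger_gap": finger opening in m.
Only numpy, scipy, OpenCV 4.12 (cv2) and the standard library are available. Lean on these libraries where they do the work, as an engineer would, in place of code of your own. Each camera call takes 0.05 s, during which the arm holds its last target.

## Working session

There is one attempt and no reset: what is moved stays moved. The work goes in short steps, Python scripts to look and compute and a tool call to move; the robot and the scene stay as the last step left them, time stands still between calls to the robot, and variables do not carry over. Pictures are saved under pics/ and viewed, and the job is handed in when it is done.

Besides the shell and the picture viewer there is one more tool, called after "Call:" in YAML: its name, and indented under it one key for each argument. servo_tool: Moves the arm, as the interface text tells. Its arguments: {"type":"object","properties":{"plan":{"type":"array","items":{"type":"object","properties":{"fingers":{"type":"number"},"delta_pos":{"type":"array","items":{"type":"number"}},"spin":{"type":"number"}}}},"squeeze":{"type":"number"}},"required":["plan"]}

```bash
mkdir -p pics; ls
python3 - <<'E'
from rig import *
import cv2
s=get_state();print(s)
for n in("top","side"):
    cv2.imwrite(f"pics/{n}0.png",grab_frame(n));print(n,camera_params(n))
E
```

```text
pics
{'t': 0.0, 'qpos': array([-1.36999187e+00,  5.33963099e-02,  1.61428920e+00,  2.29987471e-05,
        1.47602047e+00, -1.19013228e-01]), 'qd': array([-1.66059683e-03, -5.83852478e-05, -5.39135674e-04, -2.34085567e-04,
       -4.85581905e-04, -7.48582926e-04]), 'joint_torque': array([ 9.73167880e-04, -3.93680799e+01, -3.70177352e+01, -1.75201790e-04,
        7.02461286e-03,  9.35052782e-06]), 'tool_pos': array([ 0.19636881, -0.59269041,  0.23004144]), 'tool_rot': array([-1.05624502e-03,  9.87241426e-01,  1.59227037e-01, -3.17636975e-05]), 'ft_force': array([-1.05353678, -0.2647663 , -0.46381245]), 'torque': array([-0.03472103, -0.0414822 , -0.01742982]), 'finger_gap': 0.0853302340645708}
top {'fx': 605.042842327071, 'fy': 605.042842327071, 'cx': 314.6880979329559, 'cy': 248.87129247295715, 'R': array([[ 4.22839956e-03, -9.99990602e-01,  9.56940662e-04],
       [-9.97418304e-01, -4.28611913e-03, -7.16823248e-02],
       [ 7.16857527e-02, -6.51368622e-04, -9.97427054e-01]]), 't': array([-0.14433435,  0.47925357,  1.69865586])}
side {'fx': 470.74915307925016, 'fy': 470.74915307925016, 'cx': 313.3598698194148, 'cy': 236.30073588356686, 'R': array([[-0.40430287,  0.91462263,  0.00215535],
       [ 0.7898834 ,  0.35034884, -0.50332882],
       [-0.46111106, -0.20179481, -0.86409227]]), 't': array([ 0.29503863, -0.29468961,  1.33032709])}
```

View pics/top0.png

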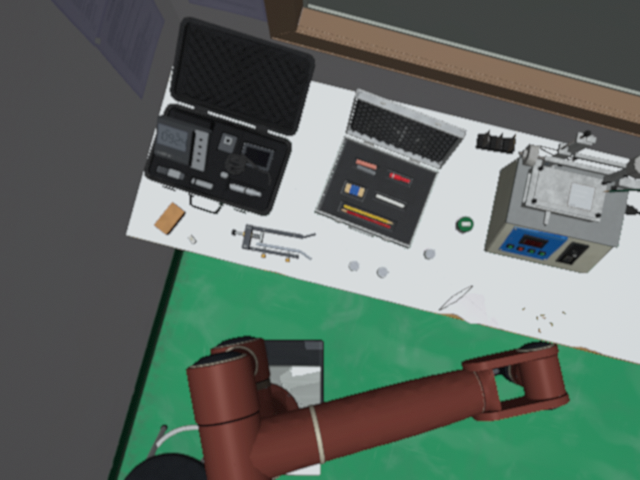

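View pics/side0.png

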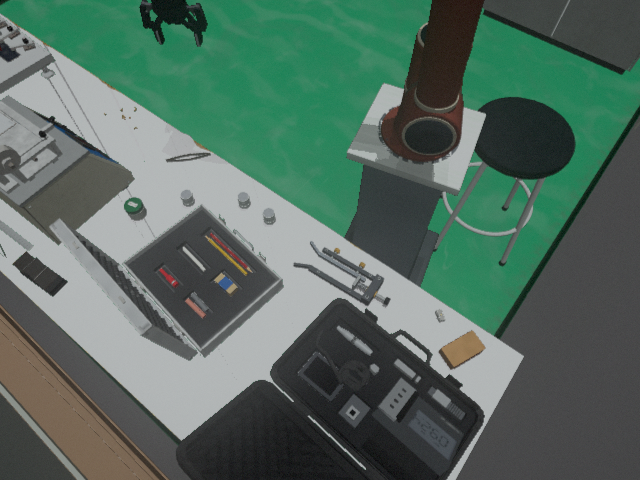

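```bash
cat > h.py <<'E'
from rig import *
import cv2, numpy as np
def ray(cam,u,v,z):
    R,t=np.array(cam['R']),np.array(cam['t'])
    c=-R.T@t; d=R.T@np.array([(u-cam['cx'])/cam['fx'],(v-cam['cy'])/cam['fy'],1.])
    return c+d*(z-c[2])/d[2]
def proj(cam,X):
    p=np.array(cam['R'])@np.asarray(X,float)+np.array(cam['t'])
    return cam['fx']*p[0]/p[2]+cam['cx'],cam['fy']*p[1]/p[2]+cam['cy']
E
python3 - <<'E'
from h import *
T=camera_params('top');S=camera_params('side')
for n,uv in dict(s1=(353,266),s2=(382,272),s3=(429,254),knob=(236,232),mouthA=(314,235),mouthB=(309,258),block=(170,218),sharp=(192,239),pot=(465,225),tweez=(457,298)).items(): print('T',n,ray(T,*uv,0.02).round(3))
for n,uv in dict(s1=(269,215),s2=(243,199),s3=(187,197),knob=(385,299),mA=(296,265),mB=(313,244)).items(): print('S',n,ray(S,*uv,0.02).round(3))
im=cv2.imread('pics/top0.png');a=cv2.resize(im[190:320,150:480],None,fx=2.4,fy=2.4,interpolation=cv2.INTER_CUBIC);cv2.imwrite('pics/topz.png',a)
im=cv2.imread('pics/side0.png');a=cv2.resize(im[170:370,150:490],None,fx=2.3,fy=2.3,interpolation=cv2.INTER_CUBIC);cv2.imwrite('pics/sidez.png',a)
print(camera_params('wrist'),get_state()['t'])
E
```

```text
T s1 [ 0.432 -0.251  0.02 ]
T s2 [ 0.415 -0.333  0.02 ]
T s3 [ 0.467 -0.466  0.02 ]
T knob [0.527 0.081 0.02 ]
T mouthA [ 0.519 -0.14   0.02 ]
T mouthB [ 0.454 -0.126  0.02 ]
T block [0.566 0.269 0.02 ]
T sharp [0.506 0.206 0.02 ]
T pot [ 0.549 -0.569  0.02 ]
T tweez [ 0.343 -0.544  0.02 ]
S s1 [ 0.431 -0.252  0.02 ]
S s2 [ 0.415 -0.334  0.02 ]
S s3 [ 0.467 -0.466  0.02 ]
S knob [0.526 0.085 0.02 ]
S mA [ 0.529 -0.133  0.02 ]
S mB [ 0.462 -0.119  0.02 ]
{'fx': 353.51110567383137, 'fy': 353.51110567383137, 'cx': 320.97761169755387, 'cy': 239.22778422190265, 'R': array([[ 3.13998200e-01, -9.49423185e-01, -8.63851044e-04],
       [-9.03354076e-01, -2.99041722e-01,  3.07449933e-01],
       [-2.92158422e-01, -9.57583620e-02, -9.51563867e-01]]), 't': array([-0.62465067, -0.04035777,  0.38011424])} 0.1
```

View pics/topz.png

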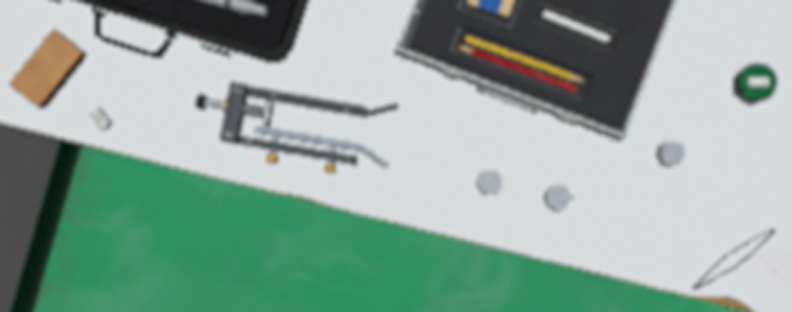

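View pics/sidez.png

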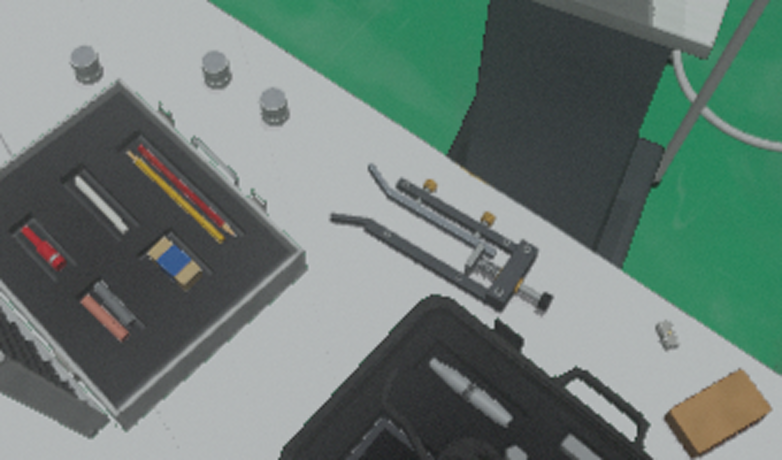

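Call:
servo_tool:
  plan:
    - {"fingers": 1, "delta_pos": [0.025, 0.03, 0.005], "spin": 0.108}
    - {"fingers": 1, "delta_pos": [0.025, 0.03, 0.005], "spin": 0.108}
    - {"fingers": 1, "delta_pos": [0.025, 0.03, 0.005], "spin": 0.108}
    - {"fingers": 1, "delta_pos": [0.025, 0.03, 0.005], "spin": 0.108}
    - {"fingers": 1, "delta_pos": [0.025, 0.03, 0.005], "spin": 0.108}

```text
t: 0.6
tool_pos: [0.3221, -0.4417, 0.2559]
tool_rot: [-0.0, 0.908, 0.419, 0.0]
ft_force: [-0.5, -0.4, 0.7]
finger_gap: 0.085
```

Call:
servo_tool:
  plan:
    - {"fingers": 0.7, "delta_pos": [0.025, 0.03, 0.005], "spin": 0.108}
    - {"fingers": 0.7, "delta_pos": [0.025, 0.03, 0.005], "spin": 0.108}
    - {"fingers": 0.7, "delta_pos": [0.025, 0.03, 0.005], "spin": 0.108}
    - {"fingers": 0.7, "delta_pos": [0.025, 0.03, 0.005], "spin": 0.108}
    - {"fingers": 0.7, "delta_pos": [0.025, 0.03, 0.005], "spin": 0.108}

```text
t: 1.1
tool_pos: [0.4471, -0.2917, 0.281]
tool_rot: [-0.0, 0.764, 0.646, -0.0]
ft_force: [0.7, -0.0, 0.9]
finger_gap: 0.0599
```

Call:
servo_tool:
  plan:
    - {"fingers": 0.7, "delta_pos": [0, 0, 0], "spin": 0}
    - {"fingers": 0.7, "delta_pos": [0, 0, 0], "spin": 0}

```text
t: 1.3
tool_pos: [0.4466, -0.2927, 0.2809]
tool_rot: [-0.0, 0.765, 0.645, -0.0]
ft_force: [0.2, -0.9, 0.3]
finger_gap: 0.0597
```

Run:
```python
from h import *
import pickle
s=get_state();c=camera_params('wrist');im=grab_frame('wrist')
cv2.imwrite('pics/w1.png',im);pickle.dump(c,open('pics/w1.pkl','wb'))
print(s['t'],s['tool_pos'],s['tool_rot'],s['finger_gap'],s['ft_force'],-c['R'].T@c['t'])
```

```text
1.3 [ 0.44663028 -0.2927392   0.2809254 ] [-2.24500269e-04  7.64592450e-01  6.44513959e-01 -3.04920521e-04] 0.059657035279760774 [ 0.24877652 -0.9237868   0.32630939] [ 0.45952803 -0.21549008  0.42430106]
```

View pics/w1.png

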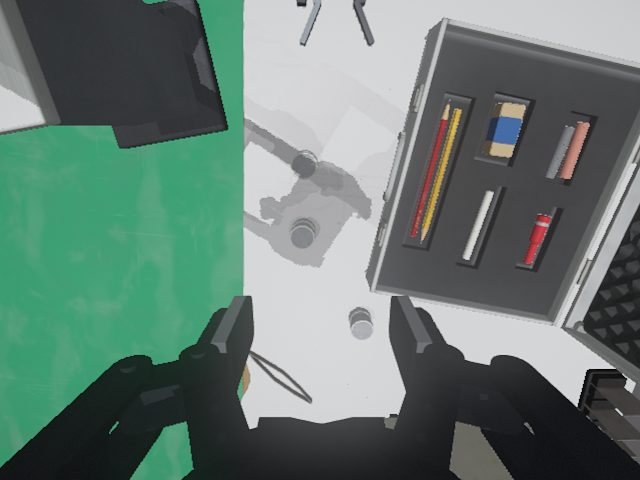

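Call:
servo_tool:
  plan:
    - {"fingers": 0.7, "delta_pos": [0.01, 0.045, 0], "spin": 0}
    - {"fingers": 0.7, "delta_pos": [0.01, 0.045, 0], "spin": 0}
    - {"fingers": 0.7, "delta_pos": [0.01, 0.045, 0], "spin": 0}
    - {"fingers": 0.7, "delta_pos": [0.01, 0.045, 0], "spin": 0}
    - {"fingers": 0.7, "delta_pos": [0, 0, 0], "spin": 0}

```text
t: 1.85
tool_pos: [0.4865, -0.1104, 0.2809]
tool_rot: [-0.001, 0.764, 0.646, 0.0]
ft_force: [0.4, -1.0, 0.4]
finger_gap: 0.0596
```

Run:
```python
from h import *
import pickle
s=get_state();c=camera_params('wrist');im=grab_frame('wrist')
cv2.imwrite('pics/w2.png',im);pickle.dump(c,open('pics/w2.pkl','wb'))
print(s['t'],s['tool_pos'],s['tool_rot'],s['qd'].max())
a=cv2.resize(im[20:300,200:500],None,fx=2.1,fy=2.1,interpolation=cv2.INTER_CUBIC);cv2.imwrite('pics/w2z.png',a)
c1=pickle.load(open('pics/w1.pkl','rb'))
for uv in((304,158),(302,229),(361,314)):print(ray(c1,*uv,.034))
```

```text
1.85 [ 0.48653644 -0.11035443  0.28092558] [-6.53461295e-04  7.63752860e-01  6.45508314e-01  3.98830883e-04] 0.013480933563621296
[ 0.43551954 -0.24626993  0.034     ]
[ 0.41854103 -0.32440498  0.034     ]
[ 0.47049693 -0.4452917   0.034     ]
```

View pics/w2z.png

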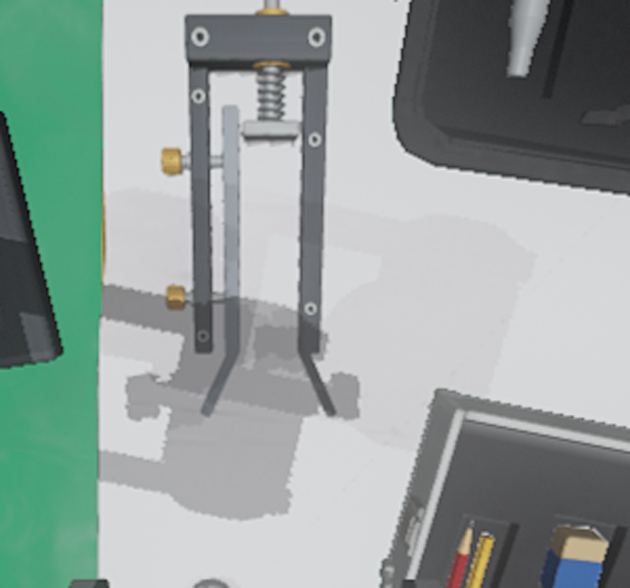

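Run:
```python
from h import *
im=cv2.imread('pics/w1.png')
o=np.hstack([cv2.resize(im[v-30:v+30,u-30:u+30],(260,260),interpolation=cv2.INTER_CUBIC) for u,v in((304,160),(302,232),(361,320))])
cv2.imwrite('pics/w1z.png',o)
```

```text
(no output)
```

View pics/w1z.png

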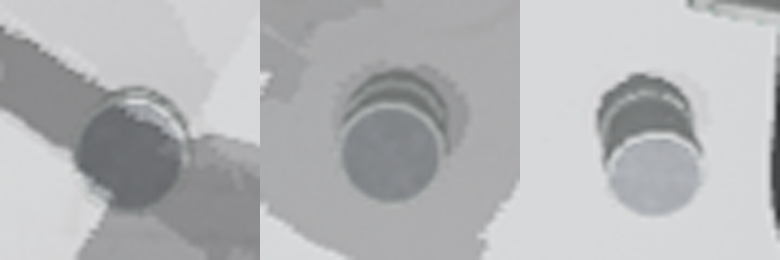

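Run:
```python
from h import *
import pickle
c1=pickle.load(open('pics/w1.pkl','rb'));c=pickle.load(open('pics/w2.pkl','rb'))
for uv in((304,165.8),(302.2,237.5),(362.1,330.2)):print(ray(c1,*uv,.034).round(4))
Z=lambda u,v,z:ray(c,200+u/2.1,20+v/2.1,z)
P=dict(Lbot=(239,350,.012),Rbot=(300,350,.012),Ltop=(239,110,.012),Rtop=(303,110,.012),tipL=(206,414,.012),tipR=(331,414,.012),padL=(243,136,.030),padR=(299,136,.030),yokeFL=(187,68,.028),yokeFR=(330,64,.028),yokeBL=(186,16,.028),yokeBR=(331,14,.028),screw1=(162,162,.008),screw2=(168,297,.008))
r={k:Z(*v) for k,v in P.items()}
for k in r:print(k,r[k].round(4))
a=(r['Lbot']+r['Rbot'])/2;b=(r['Ltop']+r['Rtop'])/2;t=(r['tipL']+r['tipR'])/2
d=b-a;print('angle',np.degrees(np.arctan2(d[1],d[0])),'tip-mid',t, (a-t), np.linalg.norm(a-t),np.linalg.norm(r['Rbot']-r['Lbot']),np.linalg.norm(r['tipR']-r['tipL']))
th=np.arctan2(d[1],d[0]);y=np.array([np.cos(th),np.sin(th),0]);x=np.array([y[1],-y[0],0])
for k in r:print(k,((r[k]-a)@x*1e3).round(1),((r[k]-a)@y*1e3).round(1)-65)
```

```text
[ 0.434  -0.2544  0.034 ]
[ 0.4169 -0.3345  0.034 ]
[ 0.4687 -0.4685  0.034 ]
Lbot [ 0.4795 -0.0994  0.012 ]
Rbot [ 0.513  -0.1051  0.012 ]
Ltop [0.5006 0.0206 0.012 ]
Rtop [0.5325 0.0152 0.012 ]
tipL [ 0.4545 -0.1325  0.012 ]
tipR [ 0.525  -0.1444  0.012 ]
padL [0.5004 0.0065 0.03  ]
padR [0.5274 0.0019 0.03  ]
yokeFL [0.4791 0.0408 0.028 ]
yokeFR [0.5469 0.031  0.028 ]
yokeBL [0.4829 0.0624 0.028 ]
yokeBR [0.5503 0.0518 0.028 ]
screw1 [0.4567 0.0035 0.008 ]
screw2 [ 0.4458 -0.0648  0.008 ]
angle 80.39538942177377 tip-mid [ 0.48974359 -0.13842622  0.012     ] [0.00646493 0.03614679 0.        ] 0.036720373088625066 0.03397768456478078 0.07152524932674435
Lbot -17.0 -65.0
Rbot 17.0 -65.0
Ltop -16.2 56.900000000000006
Rtop 16.2 56.900000000000006
tipL -36.1 -101.7
tipR 35.4 -101.7
padL -14.0 43.0
padR 13.4 43.0
yokeFL -40.7 73.19999999999999
yokeFR 27.8 74.9
yokeBL -40.6 95.1
yokeBR 27.6 96.0
screw1 -56.6 32.7
screw2 -56.0 -36.4
```

Call:
servo_tool:
  plan:
    - {"fingers": 0.7, "delta_pos": [-0.0105, -0.0288, -0.036], "spin": 0}
    - {"fingers": 0.7, "delta_pos": [-0.0105, -0.0288, -0.036], "spin": 0}
    - {"fingers": 0.7, "delta_pos": [-0.0105, -0.0288, -0.036], "spin": 0}
    - {"fingers": 0.7, "delta_pos": [-0.0105, -0.0288, -0.036], "spin": 0}
    - {"fingers": 0.7, "delta_pos": [-0.0105, -0.0288, -0.036], "spin": 0}

```text
t: 2.4
tool_pos: [0.4321, -0.2603, 0.0998]
tool_rot: [0.0, 0.766, 0.643, -0.0]
ft_force: [0.4, 0.8, 0.1]
finger_gap: 0.0595
```

Call:
servo_tool:
  plan:
    - {"fingers": 0.7, "delta_pos": [0, 0, 0], "spin": 0}

```text
t: 2.5
tool_pos: [0.4283, -0.2591, 0.095]
tool_rot: [-0.005, 0.767, 0.641, -0.002]
ft_force: [-0.3, 0.8, 0.3]
finger_gap: 0.0602
```

Run:
```python
from h import *
import pickle
s=get_state();c=camera_params('wrist');im=grab_frame('wrist')
cv2.imwrite('pics/w3.png',im);pickle.dump(c,open('pics/w3.pkl','wb'))
print(s['t'],s['tool_pos'],s['tool_rot'],s['qd'].max(), proj(c,(.434,-.2544,.034)),proj(c,(.434,-.2544,.0)),proj(c,s['tool_pos']))
```

```text
2.5 [ 0.42828431 -0.25910838  0.09496021] [-0.00532234  0.76729271  0.64127255 -0.00175466] 0.05447917980741032 (np.float64(330.4777448943243), np.float64(249.49275720872077)) (np.float64(329.7240830072828), np.float64(233.47007396808868)) (np.float64(321.9293143535142), np.float64(305.7981312450692))
```

View pics/w3.png

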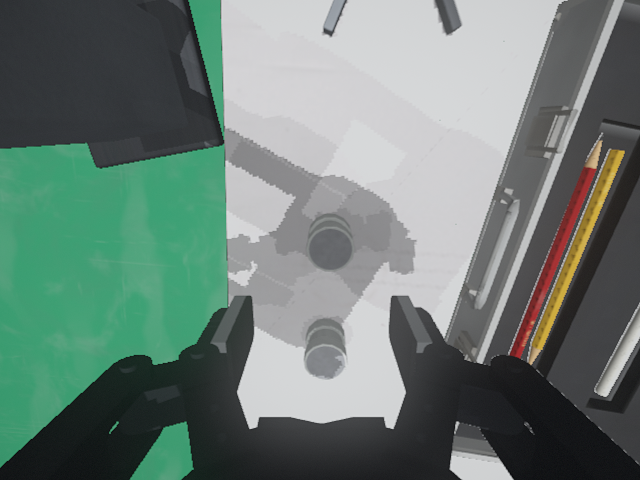

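Call:
servo_tool:
  plan:
    - {"fingers": 0.7, "delta_pos": [0, 0, 0], "spin": 0}
    - {"fingers": 0.7, "delta_pos": [0, 0, 0], "spin": 0}

```text
t: 2.75
tool_pos: [0.4349, -0.2582, 0.1031]
tool_rot: [0.002, 0.765, 0.644, 0.0]
ft_force: [-0.3, -0.0, 0.5]
finger_gap: 0.0594
```

Call:
servo_tool:
  plan:
    - {"fingers": 0.7, "delta_pos": [0, 0.001, -0.025], "spin": 0}
    - {"fingers": 0.7, "delta_pos": [0, 0.001, -0.025], "spin": 0}
    - {"fingers": 0.7, "delta_pos": [0, 0, -0.02], "spin": 0}
    - {"fingers": 0.7, "delta_pos": [0, 0, -0.01], "spin": 0}
    - {"fingers": 0.7, "delta_pos": [0, 0, 0], "spin": 0}

```text
t: 3.25
tool_pos: [0.434, -0.2547, 0.021]
tool_rot: [-0.0, 0.765, 0.644, -0.0]
ft_force: [-0.1, -0.6, 0.2]
finger_gap: 0.0598
```

Call:
servo_tool:
  plan:
    - {"fingers": 0.7, "delta_pos": [0, 0, 0], "spin": 0}
    - {"fingers": 0.7, "delta_pos": [0, 0, 0], "spin": 0}

```text
t: 3.45
tool_pos: [0.4352, -0.2561, 0.023]
tool_rot: [0.002, 0.765, 0.644, 0.0]
ft_force: [0.3, -0.6, 0.8]
finger_gap: 0.0597
```

Call:
servo_tool:
  plan:
    - {"fingers": 0.7, "delta_pos": [0, 0, -0.005], "spin": 0}
    - {"fingers": 0.4, "delta_pos": [0, 0, 0], "spin": 0}
    - {"fingers": 0.2, "delta_pos": [0, 0, 0], "spin": 0}
    - {"fingers": 0.2, "delta_pos": [0, 0, 0], "spin": 0}
    - {"fingers": 0.2, "delta_pos": [0, 0, 0], "spin": 0}
  squeeze: 40

```text
t: 3.95
tool_pos: [0.4342, -0.2555, 0.0166]
tool_rot: [0.0, 0.765, 0.644, 0.0]
ft_force: [-0.7, 0.1, 1.4]
finger_gap: 0.0285
```

Call:
servo_tool:
  plan:
    - {"fingers": 0.2, "delta_pos": [0, 0, 0], "spin": 0}
    - {"fingers": 0.2, "delta_pos": [0, 0, 0], "spin": 0}

```text
t: 4.15
tool_pos: [0.4342, -0.2555, 0.0166]
tool_rot: [0.0, 0.765, 0.644, 0.0]
ft_force: [-0.4, -0.5, 1.8]
finger_gap: 0.0284
```

```bash
cat > look.py <<'E'
from h import *
import pickle,sys
n=sys.argv[1]
s=get_state();c=camera_params('wrist');im=grab_frame('wrist')
cv2.imwrite(f'pics/{n}.png',im);pickle.dump(c,open(f'pics/{n}.pkl','wb'))
print(s['t'],s['tool_pos'],s['tool_rot'],abs(s['qd']).max(),s['ft_force'],s['finger_gap'])
p=s['tool_pos']-np.array([.5067,-.0404,0]);y=np.array([.165,.986]);print('frame xy mm',1e3*(p[0]*y[1]-p[1]*y[0]),1e3*(p[:2]@y))
E
python3 look.py w4
```

```text
4.15 [ 0.43417016 -0.255488    0.01656233] [2.51474375e-04 7.64914697e-01 6.44131541e-01 2.58854877e-05] 0.0015403538149996536 [-0.41711906 -0.45327039  1.80886837] 0.02844170476975485
frame xy mm -36.02490283845084 -224.0441948378002
```

View pics/w4.png

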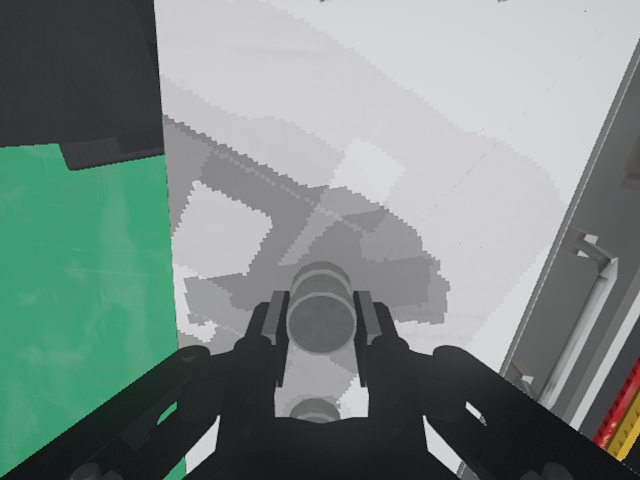

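Call:
servo_tool:
  plan:
    - {"fingers": 0.2, "delta_pos": [0, 0, 0.006], "spin": 0}
    - {"fingers": 0.2, "delta_pos": [0.012, 0.023, 0], "spin": 0}
    - {"fingers": 0.2, "delta_pos": [0.016, 0.03, 0], "spin": 0}
    - {"fingers": 0.2, "delta_pos": [0.016, 0.03, 0], "spin": 0}
    - {"fingers": 0.2, "delta_pos": [0.0095, 0.0186, 0], "spin": 0}

```text
t: 4.7
tool_pos: [0.4879, -0.1518, 0.0223]
tool_rot: [-0.0, 0.765, 0.645, 0.0]
ft_force: [0.1, -0.3, -0.2]
finger_gap: 0.0282
```

Call:
servo_tool:
  plan:
    - {"fingers": 0.2, "delta_pos": [0, 0, 0], "spin": 0}
    - {"fingers": 0.2, "delta_pos": [0, 0, 0], "spin": 0}
    - {"fingers": 0.2, "delta_pos": [0, 0, 0], "spin": 0}

```text
t: 5.0
tool_pos: [0.4871, -0.1543, 0.0223]
tool_rot: [-0.0, 0.765, 0.644, -0.0]
ft_force: [0.7, 0.3, -0.7]
finger_gap: 0.0281
```

```bash
python3 look.py w5
```

```text
5.0 [ 0.48705875 -0.1543436   0.022253  ] [-6.50869597e-05  7.65139352e-01  6.43864681e-01 -2.01145952e-04] 0.00898757250012154 [ 0.68736501  0.25880485 -0.70181614] 0.028147030820328284
frame xy mm -0.5655742434872366 -115.58919456194639
```

View pics/w5.png

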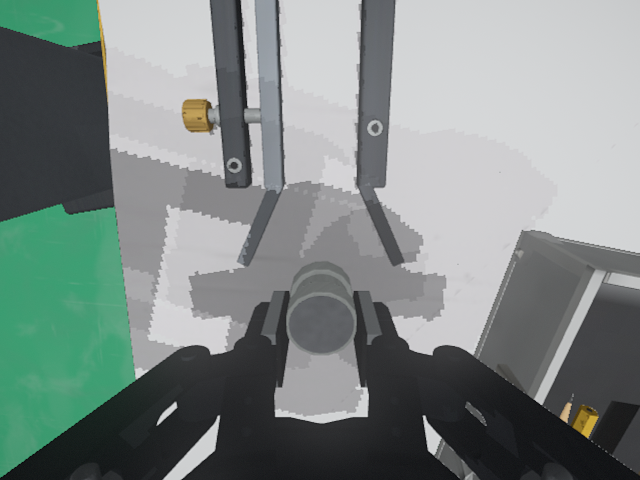

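Run:
```python
from h import *
import pickle
im=cv2.imread('pics/w5.png');g=cv2.cvtColor(im,cv2.COLOR_BGR2GRAY)
for r in(20,60,90,150,180): print(r,g[r,255:295].tolist(),'|',g[r,345:370].tolist())
c=pickle.load(open('pics/w5.pkl','rb'))
y=np.array([.165,.986])
for l,r,v in((281.5,358,185),(284,361,20),(283,359,100)):
    m=[]
    for u in(l,r):
        p=ray(c,u,v,.012)-np.array([.5067,-.0404,0]);m.append((1e3*(p[0]*y[1]-p[1]*y[0]),1e3*(p[:2]@y)))
    print(np.round(m,1))
```

```text
20 [181, 134, 151, 154, 154, 154, 154, 154, 154, 154, 154, 153, 154, 155, 156, 155, 155, 155, 158, 152, 123, 78, 52, 46, 176, 210, 206, 205, 205, 205, 204, 208, 213, 213, 213, 212, 213, 212, 212, 213] | [212, 212, 212, 212, 212, 212, 212, 212, 212, 212, 212, 212, 210, 211, 216, 178, 62, 58, 65, 79, 81, 93, 102, 101, 102]
60 [214, 217, 192, 149, 154, 158, 157, 158, 157, 158, 158, 158, 158, 159, 160, 160, 160, 160, 160, 160, 161, 150, 109, 60, 55, 149, 199, 207, 209, 213, 215, 215, 214, 214, 214, 214, 214, 214, 214, 214] | [214, 214, 214, 214, 214, 213, 213, 214, 213, 213, 214, 213, 213, 215, 180, 81, 66, 78, 91, 100, 106, 106, 107, 108, 107]
90 [206, 206, 208, 195, 140, 119, 147, 146, 146, 146, 146, 147, 146, 148, 148, 149, 148, 149, 150, 150, 150, 151, 143, 109, 69, 60, 143, 198, 209, 207, 207, 207, 207, 207, 207, 207, 207, 207, 207, 210] | [214, 214, 214, 214, 214, 214, 214, 214, 214, 214, 214, 215, 217, 181, 85, 70, 81, 94, 103, 108, 110, 110, 110, 110, 110]
150 [196, 196, 196, 195, 196, 197, 187, 149, 126, 138, 138, 138, 139, 139, 139, 139, 141, 141, 141, 142, 142, 142, 143, 145, 140, 110, 75, 69, 83, 170, 199, 197, 196, 197, 197, 197, 197, 197, 197, 197] | [206, 206, 206, 206, 206, 206, 206, 201, 197, 193, 190, 180, 131, 73, 81, 88, 91, 98, 106, 106, 106, 107, 106, 107, 107]
180 [198, 197, 196, 201, 205, 205, 206, 203, 178, 138, 133, 139, 140, 140, 141, 140, 141, 141, 142, 143, 142, 143, 143, 144, 146, 141, 121, 89, 69, 85, 173, 201, 197, 196, 196, 196, 197, 197, 197, 197] | [212, 212, 212, 211, 211, 211, 212, 214, 198, 169, 150, 112, 71, 78, 89, 97, 104, 107, 108, 107, 108, 108, 108, 108, 108]
[[-17.8 -62.2]
 [ 15.4 -62.4]]
[[-14.3   0.6]
 [ 15.    0.4]]
[[-15.8 -27.8]
 [ 15.  -28. ]]
```

Run:
```python
from h import *
import pickle
c=pickle.load(open('pics/w5.pkl','rb'))
y=np.array([.165,.986])
for l,r,v,z in((281.3,359,180,.012),(284.5,356.2,180,0),(275.2,364,20,.012),(278.8,360.5,20,0)):
    m=[]
    for u in(l,r):
        p=ray(c,u,v,z)-np.array([.5067,-.0404,0]);m.append((1e3*(p[0]*y[1]-p[1]*y[0]),1e3*(p[:2]@y)))
    print(np.round(m,1),np.round(np.mean(m,0),1))
for x in (-.5,): print(proj(c,get_state()['tool_pos']))
```

```text
[[-17.8 -60.1]
 [ 15.8 -60.3]] [ -1.  -60.2]
[[-17.7 -61.8]
 [ 15.8 -62.1]] [ -0.9 -62. ]
[[-17.7   0.6]
 [ 16.1   0.4]] [-0.8  0.5]
[[-17.5   3.5]
 [ 16.    3.3]] [-0.8  3.4]
(np.float64(321.9159882583011), np.float64(306.0551856383115))
```

Call:
servo_tool:
  plan:
    - {"fingers": 0.2, "delta_pos": [0, 0, -0.005], "spin": 0}
    - {"fingers": 0.2, "delta_pos": [0.0015, 0.01, 0], "spin": 0}
    - {"fingers": 0.2, "delta_pos": [0.0033, 0.02, 0], "spin": 0}
    - {"fingers": 0.2, "delta_pos": [0.0033, 0.02, 0], "spin": 0}
    - {"fingers": 0.2, "delta_pos": [0.0017, 0.01, 0], "spin": 0}

```text
t: 5.55
tool_pos: [0.497, -0.0923, 0.017]
tool_rot: [-0.0, 0.765, 0.644, -0.0]
ft_force: [-0.3, -0.4, -0.7]
finger_gap: 0.0281
```

Call:
servo_tool:
  plan:
    - {"fingers": 0.2, "delta_pos": [0, 0, 0], "spin": 0}
    - {"fingers": 0.2, "delta_pos": [0, 0, 0], "spin": 0}

```text
t: 5.75
tool_pos: [0.4972, -0.0938, 0.0172]
tool_rot: [0.0, 0.765, 0.644, -0.0]
ft_force: [0.6, 0.1, 0.7]
finger_gap: 0.0285
```

```bash
python3 look.py w6
```

```text
5.75 [ 0.49724607 -0.09379771  0.01724618] [ 8.35544161e-05  7.64741233e-01  6.44337503e-01 -1.48546882e-04] 0.011193961125395157 [0.6385338  0.09056055 0.6699287 ] 0.028539582951525887
frame xy mm -0.510949642062308 -54.21003642447452
```

View pics/w6.png

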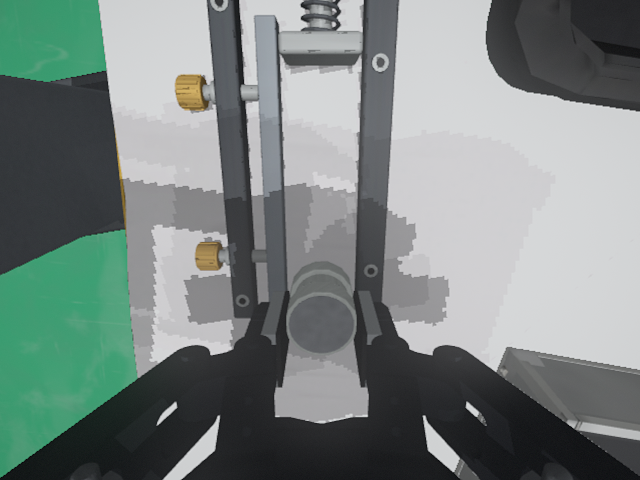

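Run:
```python
from h import *
import pickle
im=cv2.imread('pics/w6.png');g=cv2.cvtColor(im,cv2.COLOR_BGR2GRAY);print(g[25:80,320].tolist())
cv2.imwrite('pics/w6z.png',cv2.resize(im[0:110,240:420],None,fx=4,fy=4,interpolation=cv2.INTER_CUBIC))
c=pickle.load(open('pics/w6.pkl','rb'))
y=np.array([.165,.986])
for v,z in((54,.030),(66,.004)):
    p=ray(c,320,v,z)-np.array([.5067,-.0404,0]);print(1e3*(p[:2]@y))
for v in (322,325):
    p=ray(c,321,v,.0345)-np.array([.5067,-.0404,0]);print('stub',1e3*(p[0]*y[1]-p[1]*y[0]),1e3*(p[:2]@y))
```

```text
[191, 185, 148, 87, 98, 95, 133, 161, 167, 176, 181, 181, 182, 182, 182, 182, 185, 185, 186, 186, 188, 188, 188, 188, 176, 151, 157, 143, 115, 81, 73, 77, 75, 76, 77, 76, 76, 77, 77, 74, 98, 137, 132, 144, 170, 168, 166, 166, 183, 216, 215, 214, 214, 214, 214]
46.321190963798735
46.41563541520405
stub -0.9199024000306459 -52.17477559298304
stub -0.9269671992401477 -53.56435817134652
```

View pics/w6z.png

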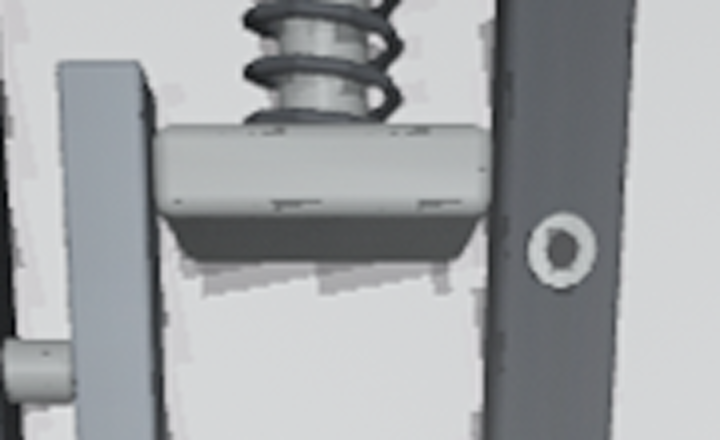

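Call:
servo_tool:
  plan:
    - {"fingers": 0.2, "delta_pos": [0.0017, 0.01, 0], "spin": 0}
    - {"fingers": 0.2, "delta_pos": [0.0033, 0.02, 0], "spin": 0}
    - {"fingers": 0.2, "delta_pos": [0.0033, 0.02, 0], "spin": 0}
    - {"fingers": 0.2, "delta_pos": [0.0033, 0.02, 0], "spin": 0}
    - {"fingers": 0.2, "delta_pos": [0.0015, 0.009, 0], "spin": 0}

```text
t: 6.3
tool_pos: [0.5105, -0.0135, 0.0173]
tool_rot: [-0.0, 0.765, 0.644, 0.0]
ft_force: [0.1, -0.4, -0.5]
finger_gap: 0.0283
```

Call:
servo_tool:
  plan:
    - {"fingers": 0.2, "delta_pos": [0, 0, 0], "spin": 0}
    - {"fingers": 0.2, "delta_pos": [0, 0, 0], "spin": 0}
    - {"fingers": 0.5, "delta_pos": [0, 0, 0], "spin": 0}
    - {"fingers": 0.5, "delta_pos": [0, 0, 0], "spin": 0}
    - {"fingers": 0.5, "delta_pos": [0, 0, 0], "spin": 0}

```text
t: 6.8
tool_pos: [0.5105, -0.0152, 0.0174]
tool_rot: [0.0, 0.765, 0.644, 0.0]
ft_force: [-0.2, -0.5, 0.2]
finger_gap: 0.0427
```

```bash
python3 look.py w7
```

```text
6.8 [ 0.51045399 -0.0152282   0.01741324] [1.07528699e-04 7.65188151e-01 6.43806711e-01 3.19972094e-05] 0.0029249727916429926 [-0.18294784 -0.4621942   0.22123959] 0.042747432691152804
frame xy mm -0.45191642269715343 25.43880737480507
```

View pics/w7.png

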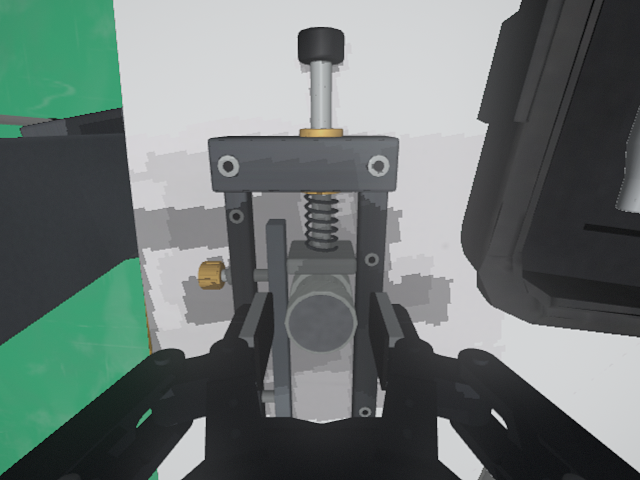

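Call:
servo_tool:
  plan:
    - {"fingers": 0.5, "delta_pos": [0, 0, 0.03], "spin": 0}
    - {"fingers": 0.5, "delta_pos": [0, 0, 0.04], "spin": 0}
    - {"fingers": 0.7, "delta_pos": [-0.0066, -0.022, 0.01], "spin": 0}
    - {"fingers": 0.7, "delta_pos": [-0.0105, -0.036, 0], "spin": 0}
    - {"fingers": 0.7, "delta_pos": [-0.0105, -0.036, 0], "spin": 0}

```text
t: 7.35
tool_pos: [0.483, -0.1098, 0.0985]
tool_rot: [0.001, 0.764, 0.645, 0.001]
ft_force: [0.6, -0.1, -0.1]
finger_gap: 0.0601
```

Call:
servo_tool:
  plan:
    - {"fingers": 0.7, "delta_pos": [-0.0105, -0.036, 0], "spin": 0}
    - {"fingers": 0.7, "delta_pos": [-0.0105, -0.036, 0], "spin": 0}
    - {"fingers": 0.7, "delta_pos": [-0.0105, -0.036, 0], "spin": 0}
    - {"fingers": 0.7, "delta_pos": [-0.0105, -0.036, 0], "spin": 0}
    - {"fingers": 0.7, "delta_pos": [-0.0105, -0.036, 0], "spin": 0}

```text
t: 7.85
tool_pos: [0.4295, -0.2903, 0.0975]
tool_rot: [0.0, 0.765, 0.644, 0.0]
ft_force: [0.7, -0.2, -0.2]
finger_gap: 0.0597
```

Call:
servo_tool:
  plan:
    - {"fingers": 0.7, "delta_pos": [-0.009, -0.03, 0], "spin": 0}
    - {"fingers": 0.7, "delta_pos": [-0.005, -0.015, -0.01], "spin": 0}
    - {"fingers": 0.7, "delta_pos": [0, 0, -0.01], "spin": 0}
    - {"fingers": 0.7, "delta_pos": [0, 0, 0], "spin": 0}
    - {"fingers": 0.7, "delta_pos": [0, 0, 0], "spin": 0}

```text
t: 8.35
tool_pos: [0.4161, -0.3319, 0.0761]
tool_rot: [-0.001, 0.764, 0.645, 0.0]
ft_force: [0.4, 1.1, 0.6]
finger_gap: 0.0599
```

```bash
python3 look.py w8
```

```text
8.35 [ 0.41613031 -0.33194306  0.07609276] [-1.26717254e-03  7.64485899e-01  6.44639192e-01  1.26867602e-04] 0.016320397073766254 [0.39329442 1.07542917 0.58017267] 0.059904593900178854
frame xy mm -41.197112929771464 -302.4054611540669
```

View pics/w8.png

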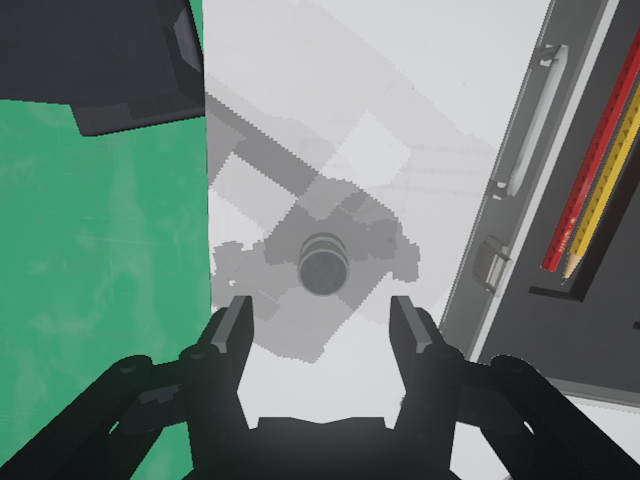

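Run:
```python
from h import *
import pickle
c=pickle.load(open('pics/w8.pkl','rb'));print(ray(c,324,271,.034))
```

```text
[ 0.41721512 -0.33292402  0.034     ]
```

Call:
servo_tool:
  plan:
    - {"fingers": 0.7, "delta_pos": [0.001, 0, -0.02], "spin": 0}
    - {"fingers": 0.7, "delta_pos": [0, 0, -0.02], "spin": 0}
    - {"fingers": 0.7, "delta_pos": [0, 0, -0.015], "spin": 0}
    - {"fingers": 0.7, "delta_pos": [0, 0, -0.005], "spin": 0}
    - {"fingers": 0.7, "delta_pos": [0, 0, 0], "spin": 0}

```text
t: 8.9
tool_pos: [0.4171, -0.3329, 0.0166]
tool_rot: [-0.001, 0.765, 0.644, -0.0]
ft_force: [-0.7, 0.8, 0.5]
finger_gap: 0.0598
```

Call:
servo_tool:
  plan:
    - {"fingers": 0.5, "delta_pos": [0, 0, 0], "spin": 0}
    - {"fingers": 0.2, "delta_pos": [0, 0, 0], "spin": 0}
    - {"fingers": 0.2, "delta_pos": [0, 0, 0], "spin": 0}
    - {"fingers": 0.2, "delta_pos": [0, 0, 0], "spin": 0}
    - {"fingers": 0.2, "delta_pos": [0, 0, 0], "spin": 0}

```text
t: 9.4
tool_pos: [0.4181, -0.3346, 0.0187]
tool_rot: [0.001, 0.765, 0.644, 0.0]
ft_force: [0.0, -0.4, 5.6]
finger_gap: 0.0281
```

```bash
python3 look.py w9
```

```text
9.4 [ 0.4181427  -0.3345787   0.01868903] [1.27482423e-03 7.64935493e-01 6.44105620e-01 1.34354166e-04] 0.0015193095987158863 [ 0.02021641 -0.42332875  5.61829874] 0.02811159574665371
frame xy mm -38.77800889890072 -304.67215441402243
```

Call:
servo_tool:
  plan:
    - {"fingers": 0.2, "delta_pos": [0, 0, 0.006], "spin": 0}
    - {"fingers": 0.2, "delta_pos": [0.0061, 0.0157, 0], "spin": 0}
    - {"fingers": 0.2, "delta_pos": [0.0125, 0.033, 0], "spin": 0}
    - {"fingers": 0.2, "delta_pos": [0.0125, 0.033, 0], "spin": 0}
    - {"fingers": 0.2, "delta_pos": [0.0125, 0.033, 0], "spin": 0}

```text
t: 9.95
tool_pos: [0.4607, -0.2166, 0.0227]
tool_rot: [-0.001, 0.765, 0.644, 0.0]
ft_force: [0.0, 0.2, -0.5]
finger_gap: 0.0278
```

Call:
servo_tool:
  plan:
    - {"fingers": 0.2, "delta_pos": [0.0125, 0.033, 0], "spin": 0}
    - {"fingers": 0.2, "delta_pos": [0.008, 0.021, 0], "spin": 0}
    - {"fingers": 0.2, "delta_pos": [0.005, 0.012, 0], "spin": 0}
    - {"fingers": 0.2, "delta_pos": [0, 0, 0], "spin": 0}
    - {"fingers": 0.2, "delta_pos": [0, 0, 0], "spin": 0}

```text
t: 10.45
tool_pos: [0.4861, -0.1531, 0.0231]
tool_rot: [-0.0, 0.765, 0.644, -0.0]
ft_force: [-0.7, 0.0, -0.4]
finger_gap: 0.0284
```

```bash
python3 look.py w10
```

```text
10.45 [ 0.48613512 -0.15305686  0.02313206] [-7.15108411e-05  7.64782968e-01  6.44287933e-01 -2.56174654e-04] 0.02196590633322516 [-0.7332604   0.03387024 -0.36897558] 0.02835261268013512
frame xy mm -1.6885936623371838 -114.47287197590883
```

View pics/w10.png

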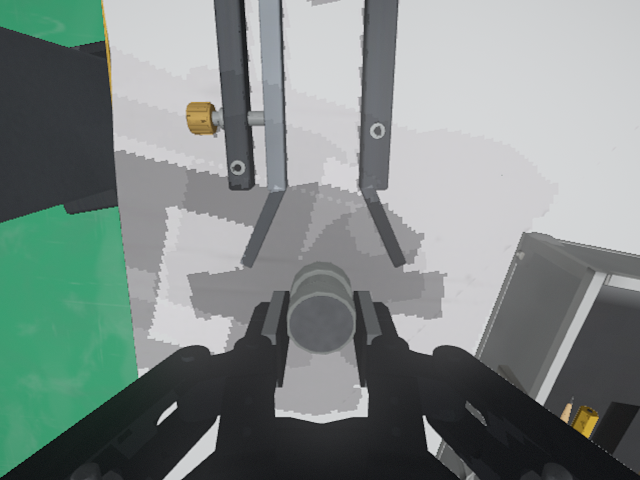

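Call:
servo_tool:
  plan:
    - {"fingers": 0.2, "delta_pos": [0.0008, 0, -0.005], "spin": 0}
    - {"fingers": 0.2, "delta_pos": [0, 0, 0], "spin": 0}
    - {"fingers": 0.2, "delta_pos": [0, 0, 0], "spin": 0}

```text
t: 10.8
tool_pos: [0.4876, -0.1541, 0.0187]
tool_rot: [0.001, 0.765, 0.644, 0.0]
ft_force: [-1.1, -1.5, 1.8]
finger_gap: 0.028
```

Call:
servo_tool:
  plan:
    - {"fingers": 0.2, "delta_pos": [0.0013, 0.01, 0.0003], "spin": 0}
    - {"fingers": 0.2, "delta_pos": [0.0033, 0.02, 0], "spin": 0}
    - {"fingers": 0.2, "delta_pos": [0.0033, 0.02, 0], "spin": 0}
    - {"fingers": 0.2, "delta_pos": [0.0017, 0.01, 0], "spin": 0}
    - {"fingers": 0.2, "delta_pos": [0, 0, 0], "spin": 0}

```text
t: 11.3
tool_pos: [0.4971, -0.0915, 0.0188]
tool_rot: [-0.0, 0.764, 0.645, 0.001]
ft_force: [-0.1, 2.0, 2.3]
finger_gap: 0.0279
```

```bash
python3 look.py w11
```

```text
11.3 [ 0.49706329 -0.09149323  0.01875829] [-3.28053772e-04  7.64432826e-01  6.44703061e-01  5.55932575e-04] 0.024665283080603697 [-0.14526812  1.97948431  2.29709928] 0.027920783325030795
frame xy mm -1.0714142514153362 -51.96798611468505
```

View pics/w11.png

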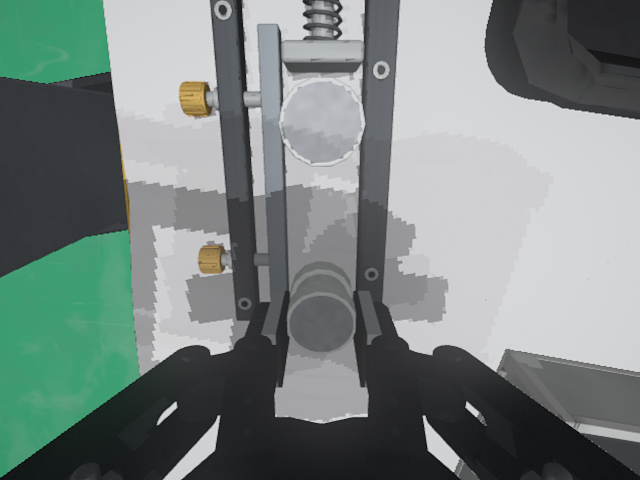

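Call:
servo_tool:
  plan:
    - {"fingers": 0.2, "delta_pos": [0.0017, 0.01, 0], "spin": 0}
    - {"fingers": 0.2, "delta_pos": [0.0033, 0.02, 0], "spin": 0}
    - {"fingers": 0.2, "delta_pos": [0.002, 0.013, 0], "spin": 0}
    - {"fingers": 0.2, "delta_pos": [0, 0, 0], "spin": 0}
    - {"fingers": 0.2, "delta_pos": [0, 0, 0], "spin": 0}

```text
t: 11.85
tool_pos: [0.504, -0.0494, 0.0188]
tool_rot: [-0.0, 0.765, 0.644, 0.001]
ft_force: [-0.0, 2.4, 3.3]
finger_gap: 0.028
```

Call:
servo_tool:
  plan:
    - {"fingers": 0.2, "delta_pos": [0, 0, 0], "spin": 0}
    - {"fingers": 0.5, "delta_pos": [0, 0, 0], "spin": 0}
    - {"fingers": 0.5, "delta_pos": [0, 0, 0], "spin": 0}
    - {"fingers": 0.5, "delta_pos": [0, 0, 0], "spin": 0}

```text
t: 12.25
tool_pos: [0.5031, -0.0503, 0.0179]
tool_rot: [-0.0, 0.765, 0.644, -0.001]
ft_force: [-0.9, 0.1, 0.6]
finger_gap: 0.0431
```

```bash
python3 look.py w12
```

```text
12.25 [ 0.50307614 -0.05030232  0.01792708] [-4.22341805e-04  7.65050238e-01  6.43970225e-01 -5.50987412e-04] 0.003404463983831558 [-0.94818753  0.14086472  0.56250741] 0.043065964561830206
frame xy mm -1.9392403642519271 -10.361621599085817
```

View pics/w12.png

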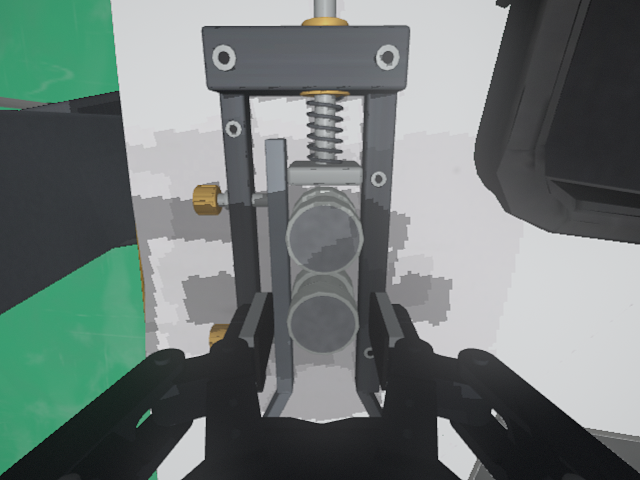

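Call:
servo_tool:
  plan:
    - {"fingers": 0.5, "delta_pos": [0, 0, 0.03], "spin": 0}
    - {"fingers": 0.5, "delta_pos": [0, 0, 0.04], "spin": 0}
    - {"fingers": 0.7, "delta_pos": [-0.0064, -0.026, 0.012], "spin": 0}
    - {"fingers": 0.7, "delta_pos": [-0.006, -0.04, 0], "spin": 0}
    - {"fingers": 0.7, "delta_pos": [-0.006, -0.04, 0], "spin": 0}

```text
t: 12.8
tool_pos: [0.4855, -0.1572, 0.1015]
tool_rot: [0.001, 0.764, 0.645, 0.0]
ft_force: [-0.5, -0.1, -0.2]
finger_gap: 0.0597
```

Call:
servo_tool:
  plan:
    - {"fingers": 0.7, "delta_pos": [-0.006, -0.04, 0], "spin": 0}
    - {"fingers": 0.7, "delta_pos": [-0.006, -0.04, 0], "spin": 0}
    - {"fingers": 0.7, "delta_pos": [-0.006, -0.04, 0], "spin": 0}
    - {"fingers": 0.7, "delta_pos": [-0.004, -0.04, 0], "spin": 0}
    - {"fingers": 0.7, "delta_pos": [0, -0.04, 0], "spin": 0}

```text
t: 13.3
tool_pos: [0.4623, -0.3576, 0.1002]
tool_rot: [-0.0, 0.765, 0.644, -0.0]
ft_force: [-0.3, 0.2, -0.1]
finger_gap: 0.0598
```

Call:
servo_tool:
  plan:
    - {"fingers": 0.7, "delta_pos": [0, -0.04, 0], "spin": 0}
    - {"fingers": 0.7, "delta_pos": [0.003, -0.04, 0], "spin": 0}
    - {"fingers": 0.7, "delta_pos": [0.003, -0.02, -0.01], "spin": 0}
    - {"fingers": 0.7, "delta_pos": [0, -0.01, -0.01], "spin": 0}
    - {"fingers": 0.7, "delta_pos": [0, 0, 0], "spin": 0}

```text
t: 13.8
tool_pos: [0.468, -0.4655, 0.0778]
tool_rot: [-0.002, 0.765, 0.644, 0.0]
ft_force: [-0.8, 2.0, 0.1]
finger_gap: 0.0597
```

Call:
servo_tool:
  plan:
    - {"fingers": 0.7, "delta_pos": [0, 0, 0], "spin": 0}

```text
t: 13.9
tool_pos: [0.4689, -0.4646, 0.0795]
tool_rot: [-0.001, 0.765, 0.644, 0.0]
ft_force: [-0.2, 0.3, -0.7]
finger_gap: 0.06
```

```bash
python3 look.py w13
```

```text
13.9 [ 0.46889334 -0.46459618  0.07948263] [-1.33851995e-03  7.64795338e-01  6.44271900e-01  1.33149814e-04] 0.024300493322019702 [-0.21858259  0.34503644 -0.70250203] 0.06000725708342568
frame xy mm 32.71500384763782 -424.4955305064477
```

View pics/w13.png

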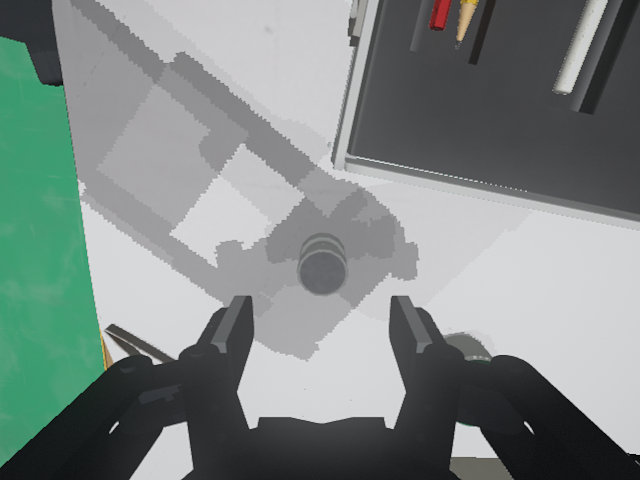

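Run:
```python
from h import *
import pickle
c=pickle.load(open('pics/w13.pkl','rb'));print(ray(c,323,272,.034))
```

```text
[ 0.46907247 -0.46749761  0.034     ]
```

Call:
servo_tool:
  plan:
    - {"fingers": 0.7, "delta_pos": [0, 0, 0], "spin": 0}

```text
t: 14.05
tool_pos: [0.4697, -0.465, 0.081]
tool_rot: [0.0, 0.765, 0.645, 0.0]
ft_force: [-0.1, -0.3, 0.5]
finger_gap: 0.0599
```

Call:
servo_tool:
  plan:
    - {"fingers": 0.7, "delta_pos": [0, -0.002, -0.02], "spin": 0}
    - {"fingers": 0.7, "delta_pos": [0, -0.001, -0.02], "spin": 0}
    - {"fingers": 0.7, "delta_pos": [0, 0, -0.017], "spin": 0}
    - {"fingers": 0.7, "delta_pos": [0, 0, -0.005], "spin": 0}
    - {"fingers": 0.7, "delta_pos": [0, 0, 0], "spin": 0}

```text
t: 14.55
tool_pos: [0.469, -0.468, 0.0176]
tool_rot: [-0.001, 0.765, 0.644, 0.0]
ft_force: [-0.1, 0.4, -0.0]
finger_gap: 0.0596
```

Call:
servo_tool:
  plan:
    - {"fingers": 0.5, "delta_pos": [0, 0, 0], "spin": 0}
    - {"fingers": 0.2, "delta_pos": [0, 0, 0], "spin": 0}
    - {"fingers": 0.2, "delta_pos": [0, 0, 0], "spin": 0}
    - {"fingers": 0.2, "delta_pos": [0, 0, 0], "spin": 0}
    - {"fingers": 0.2, "delta_pos": [0, 0, 0], "spin": 0}

```text
t: 15.05
tool_pos: [0.4701, -0.47, 0.0203]
tool_rot: [0.001, 0.765, 0.644, -0.0]
ft_force: [0.2, -0.1, 5.9]
finger_gap: 0.0282
```

```bash
python3 look.py w14
```

```text
15.05 [ 0.4701458  -0.46995721  0.02026521] [ 1.34590246e-03  7.64927559e-01  6.44114911e-01 -2.37287875e-06] 0.0022664565422219037 [ 0.19974    -0.07050642  5.94857376] 0.028176167575501097
frame xy mm 34.83450034175656 -429.5748543532581
```

View pics/w14.png

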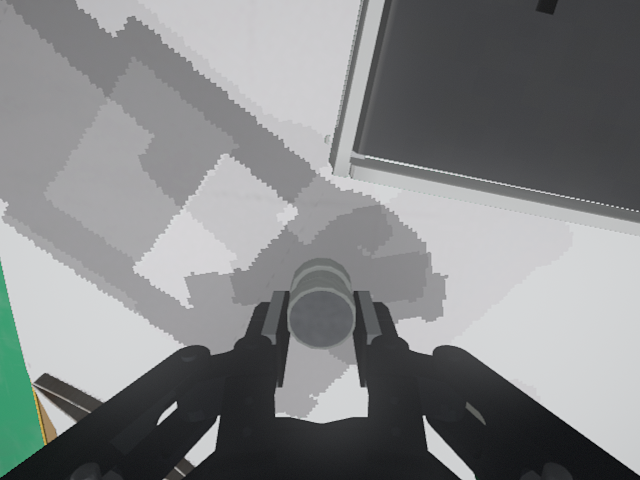

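Call:
servo_tool:
  plan:
    - {"fingers": 0.2, "delta_pos": [0, 0, 0.03], "spin": 0}
    - {"fingers": 0.2, "delta_pos": [0, 0, 0.04], "spin": 0}
    - {"fingers": 0.2, "delta_pos": [0, 0.02, 0.01], "spin": 0}
    - {"fingers": 0.2, "delta_pos": [0, 0.04, 0], "spin": 0}
    - {"fingers": 0.2, "delta_pos": [0.002, 0.04, 0], "spin": 0}

```text
t: 15.6
tool_pos: [0.4711, -0.3684, 0.0989]
tool_rot: [0.0, 0.765, 0.644, 0.0]
ft_force: [1.1, 0.4, -2.0]
finger_gap: 0.0281
```

Call:
servo_tool:
  plan:
    - {"fingers": 0.2, "delta_pos": [0.003, 0.04, 0], "spin": 0}
    - {"fingers": 0.2, "delta_pos": [0.003, 0.04, 0], "spin": 0}
    - {"fingers": 0.2, "delta_pos": [0.003, 0.04, 0], "spin": 0}
    - {"fingers": 0.2, "delta_pos": [0.003, 0.04, 0], "spin": 0}
    - {"fingers": 0.2, "delta_pos": [0.003, 0.03, 0], "spin": 0}

```text
t: 16.1
tool_pos: [0.4856, -0.1765, 0.0978]
tool_rot: [-0.001, 0.765, 0.644, -0.0]
ft_force: [0.9, 0.3, -0.6]
finger_gap: 0.0283
```

Call:
servo_tool:
  plan:
    - {"fingers": 0.2, "delta_pos": [0, 0.02, -0.01], "spin": 0}
    - {"fingers": 0.2, "delta_pos": [0, 0.005, -0.02], "spin": 0}
    - {"fingers": 0.2, "delta_pos": [0, 0, -0.02], "spin": 0}
    - {"fingers": 0.2, "delta_pos": [0, 0, -0.015], "spin": 0}
    - {"fingers": 0.2, "delta_pos": [0, 0, 0], "spin": 0}

```text
t: 16.6
tool_pos: [0.4841, -0.153, 0.0307]
tool_rot: [-0.003, 0.765, 0.644, -0.001]
ft_force: [-0.4, 0.6, -1.1]
finger_gap: 0.028
```

Call:
servo_tool:
  plan:
    - {"fingers": 0.2, "delta_pos": [0, 0, 0], "spin": 0}
    - {"fingers": 0.2, "delta_pos": [0, 0, 0], "spin": 0}

```text
t: 16.8
tool_pos: [0.4872, -0.1546, 0.0347]
tool_rot: [0.001, 0.765, 0.644, 0.0]
ft_force: [-0.3, 0.8, 0.2]
finger_gap: 0.0281
```

```bash
python3 look.py w15
```

```text
16.8 [ 0.4871728  -0.15463503  0.03466657] [8.38357503e-04 7.65057041e-01 6.43961864e-01 3.73094122e-04] 0.007486612832294474 [-0.26780613  0.78223013  0.15169938] 0.028100244713793767
frame xy mm -0.4050361756490033 -115.85772317156457
```

View pics/w15.png

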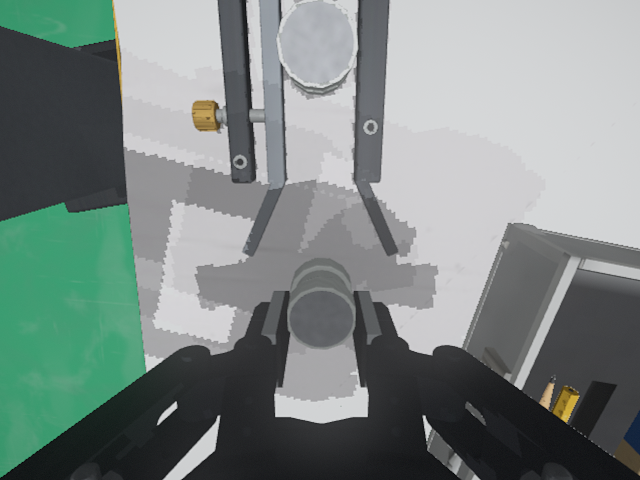

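Call:
servo_tool:
  plan:
    - {"fingers": 0.2, "delta_pos": [0, 0, -0.009], "spin": 0}
    - {"fingers": 0.2, "delta_pos": [0, 0, -0.004], "spin": 0}
    - {"fingers": 0.2, "delta_pos": [0, 0, 0], "spin": 0}
    - {"fingers": 0.2, "delta_pos": [0, 0, 0], "spin": 0}

```text
t: 17.25
tool_pos: [0.4862, -0.1539, 0.0203]
tool_rot: [-0.0, 0.765, 0.644, -0.0]
ft_force: [0.2, -0.2, -0.6]
finger_gap: 0.0281
```

Call:
servo_tool:
  plan:
    - {"fingers": 0.2, "delta_pos": [0, 0, 0], "spin": 0}

```text
t: 17.35
tool_pos: [0.4862, -0.1539, 0.0204]
tool_rot: [-0.0, 0.765, 0.644, -0.0]
ft_force: [-0.5, 0.0, -1.1]
finger_gap: 0.0285
```

Call:
servo_tool:
  plan:
    - {"fingers": 0.2, "delta_pos": [0.0025, 0.01, 0], "spin": 0}
    - {"fingers": 0.2, "delta_pos": [0.0033, 0.02, 0], "spin": 0}
    - {"fingers": 0.2, "delta_pos": [0.0033, 0.02, 0], "spin": 0}
    - {"fingers": 0.2, "delta_pos": [0.0017, 0.01, 0], "spin": 0}
    - {"fingers": 0.2, "delta_pos": [0, 0, 0], "spin": 0}

```text
t: 17.85
tool_pos: [0.4972, -0.0927, 0.0205]
tool_rot: [-0.0, 0.764, 0.645, -0.0]
ft_force: [-0.2, -0.2, -0.4]
finger_gap: 0.0283
```

Call:
servo_tool:
  plan:
    - {"fingers": 0.2, "delta_pos": [0, 0, 0], "spin": 0}
    - {"fingers": 0.2, "delta_pos": [0, 0, 0], "spin": 0}

```text
t: 18.05
tool_pos: [0.4972, -0.0945, 0.0207]
tool_rot: [0.0, 0.765, 0.644, -0.0]
ft_force: [0.5, 0.3, -0.7]
finger_gap: 0.0283
```

```bash
python3 look.py w16
```

```text
18.05 [ 0.49722262 -0.0944857   0.02067544] [ 1.54640088e-04  7.65046452e-01  6.43975078e-01 -4.05007236e-05] 0.005220730070783923 [ 0.50071894  0.30975214 -0.66300079] 0.028323002058145044
frame xy mm -0.420554430436041 -54.89226635643665
```

View pics/w16.png

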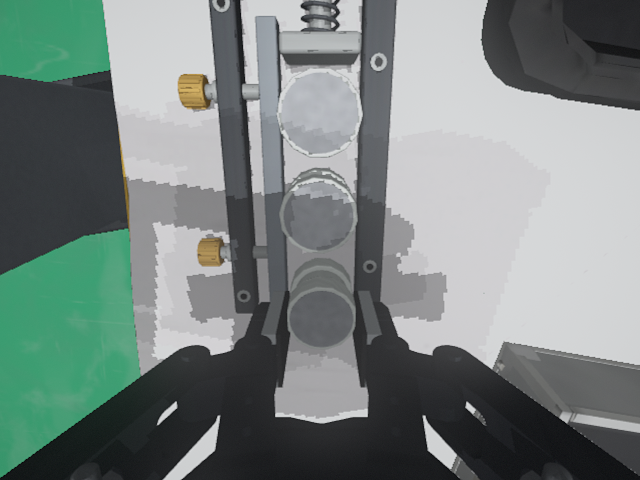

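Call:
servo_tool:
  plan:
    - {"fingers": 0.2, "delta_pos": [0.0017, 0.01, 0], "spin": 0}
    - {"fingers": 0.2, "delta_pos": [0.001, 0.006, 0], "spin": 0}
    - {"fingers": 0.2, "delta_pos": [0.0007, 0.004, 0], "spin": 0}
    - {"fingers": 0.2, "delta_pos": [0, 0, 0], "spin": 0}
    - {"fingers": 0.2, "delta_pos": [0, 0, 0], "spin": 0}

```text
t: 18.6
tool_pos: [0.5006, -0.0738, 0.0206]
tool_rot: [-0.0, 0.765, 0.644, -0.0]
ft_force: [-0.0, -0.6, -0.8]
finger_gap: 0.028
```

```bash
python3 look.py w17
```

```text
18.6 [ 0.50056791 -0.0737637   0.02057047] [-4.05658445e-05  7.64763101e-01  6.44311568e-01 -3.02216952e-05] 0.006645218173177971 [-0.04908758 -0.5688087  -0.82133425] 0.02803550808644401
frame xy mm -0.5412305532346822 -33.90839903457558
```

View pics/w17.png

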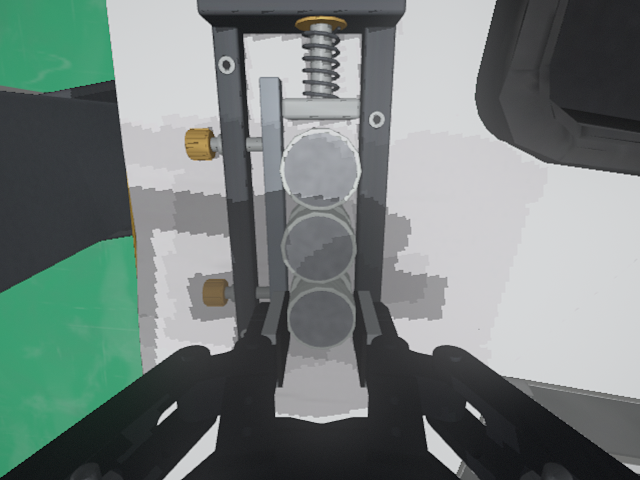

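Call:
servo_tool:
  plan:
    - {"fingers": 0.2, "delta_pos": [0.0003, 0.002, 0], "spin": 0}
    - {"fingers": 0.2, "delta_pos": [0.0002, 0.001, 0], "spin": 0}
    - {"fingers": 0.2, "delta_pos": [0.0002, 0.001, 0], "spin": 0}
    - {"fingers": 0.2, "delta_pos": [0, 0, 0], "spin": 0}

```text
t: 19.05
tool_pos: [0.5013, -0.0701, 0.0206]
tool_rot: [0.0, 0.765, 0.644, -0.0]
ft_force: [0.0, -1.1, -1.2]
finger_gap: 0.0279
```

Call:
servo_tool:
  plan:
    - {"fingers": 0.2, "delta_pos": [0.0002, 0.001, 0], "spin": 0}
    - {"fingers": 0.2, "delta_pos": [0, 0, 0], "spin": 0}

```text
t: 19.25
tool_pos: [0.5015, -0.0694, 0.0207]
tool_rot: [0.0, 0.765, 0.644, -0.0]
ft_force: [-0.1, -3.4, -0.6]
finger_gap: 0.028
```

Call:
servo_tool:
  plan:
    - {"fingers": 0.2, "delta_pos": [0.0002, 0.001, 0], "spin": 0}
    - {"fingers": 0.2, "delta_pos": [0, 0, 0], "spin": 0}

```text
t: 19.45
tool_pos: [0.5018, -0.0684, 0.0207]
tool_rot: [0.0, 0.765, 0.644, -0.0]
ft_force: [-0.7, -4.1, -0.4]
finger_gap: 0.0279
```

```bash
python3 look.py w18
```

```text
19.45 [ 0.50176168 -0.06836828  0.02071656] [ 3.75249429e-04  7.64861180e-01  6.44194986e-01 -2.32811881e-04] 0.003177382903909595 [-0.72532848 -4.12594851 -0.3549716 ] 0.027931041482946267
frame xy mm -0.2544190977435577 -28.39155190185655
```

View pics/w18.png

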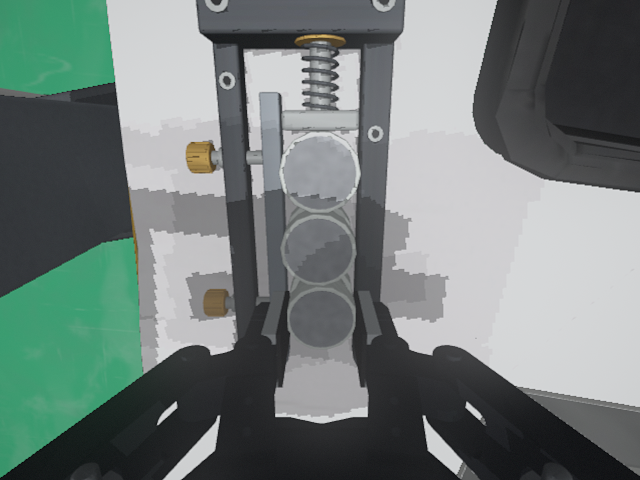

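Call:
servo_tool:
  plan:
    - {"fingers": 0.2, "delta_pos": [0.0002, 0.001, 0], "spin": 0}
    - {"fingers": 0.2, "delta_pos": [0, 0, 0], "spin": 0}
    - {"fingers": 0.2, "delta_pos": [0.0002, 0.001, 0], "spin": 0}
    - {"fingers": 0.2, "delta_pos": [0, 0, 0], "spin": 0}
    - {"fingers": 0.2, "delta_pos": [0, 0, 0], "spin": 0}

```text
t: 20.0
tool_pos: [0.5022, -0.0665, 0.0207]
tool_rot: [0.0, 0.765, 0.644, -0.0]
ft_force: [-0.3, -5.3, -0.1]
finger_gap: 0.028
```

Call:
servo_tool:
  plan:
    - {"fingers": 0.2, "delta_pos": [0.0002, 0.001, 0], "spin": 0}
    - {"fingers": 0.2, "delta_pos": [0, 0, 0], "spin": 0}
    - {"fingers": 0.2, "delta_pos": [0, 0, 0], "spin": 0}

```text
t: 20.3
tool_pos: [0.5024, -0.0657, 0.0208]
tool_rot: [0.001, 0.765, 0.644, -0.0]
ft_force: [-0.6, -6.4, 0.6]
finger_gap: 0.028
```

Call:
servo_tool:
  plan:
    - {"fingers": 0.2, "delta_pos": [0.0001, 0.001, 0], "spin": 0}
    - {"fingers": 0.2, "delta_pos": [0, 0, 0], "spin": 0}
    - {"fingers": 0.2, "delta_pos": [0, 0, 0], "spin": 0}

```text
t: 20.6
tool_pos: [0.5025, -0.0649, 0.0208]
tool_rot: [0.001, 0.765, 0.644, -0.001]
ft_force: [-1.9, -7.3, -0.9]
finger_gap: 0.0279
```

```bash
python3 look.py w19
python3 - <<'E'
from h import *
im=cv2.imread('pics/w19.png');cv2.imwrite('pics/w19z.png',cv2.resize(im[0:360,200:430],None,fx=1.66,fy=1.66,interpolation=cv2.INTER_CUBIC))
E
```

```text
20.6 [ 0.50247396 -0.06493405  0.02080776] [ 8.26904105e-04  7.64823341e-01  6.44239248e-01 -6.03470036e-04] 0.0015921188266535635 [-1.85846129 -7.31168144 -0.88913573] 0.027915636603848697
frame xy mm -0.11875964731000807 -24.887874258585068
```

View pics/w19z.png

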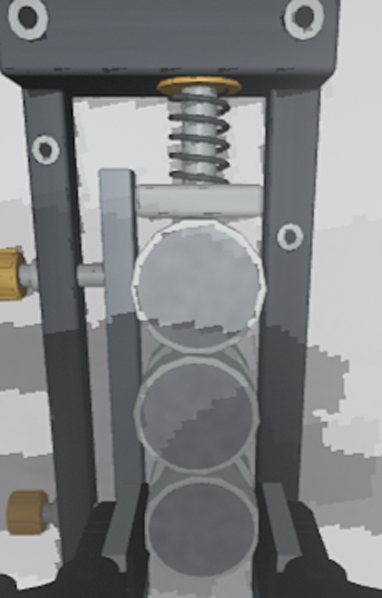

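Call:
servo_tool:
  plan:
    - {"fingers": 0.2, "delta_pos": [0.0001, 0.0005, 0], "spin": 0}
    - {"fingers": 0.2, "delta_pos": [0, 0, 0], "spin": 0}
    - {"fingers": 0.2, "delta_pos": [0, 0, 0], "spin": 0}
    - {"fingers": 0.2, "delta_pos": [0, 0, 0], "spin": 0}
    - {"fingers": 0.2, "delta_pos": [0, 0, 0], "spin": 0}

```text
t: 21.15
tool_pos: [0.5026, -0.0646, 0.0208]
tool_rot: [0.001, 0.765, 0.644, -0.001]
ft_force: [-1.4, -7.2, 0.2]
finger_gap: 0.028
```

Call:
servo_tool:
  plan:
    - {"fingers": 0.2, "delta_pos": [0, 0, 0], "spin": 0}
    - {"fingers": 0.2, "delta_pos": [0, 0, 0], "spin": 0}
    - {"fingers": 0.2, "delta_pos": [0, 0, 0], "spin": 0}
    - {"fingers": 0.2, "delta_pos": [0, 0, 0], "spin": 0}
    - {"fingers": 0.2, "delta_pos": [0, 0, 0], "spin": 0}

```text
t: 21.65
tool_pos: [0.5026, -0.0646, 0.0208]
tool_rot: [0.001, 0.765, 0.644, -0.001]
ft_force: [-1.5, -7.9, -0.8]
finger_gap: 0.0285
```

```bash
python3 look.py w20
python3 - <<'E'
from h import *
import pickle
y=np.array([.165,.986])
def fy(c,u,v,z):
    p=ray(c,u,v,z)-np.array([.5067,-.0404,0]);return np.round(1e3*np.array([p[0]*y[1]-p[1]*y[0],p[:2]@y]),1)
for n in('w17','w20'):
    g=cv2.cvtColor(cv2.imread(f'pics/{n}.png'),cv2.COLOR_BGR2GRAY);c=pickle.load(open(f'pics/{n}.pkl','rb'))
    col=g[60:150,292].astype(int);print(n,col.tolist())
    for v in range(95,135,4):print(v,fy(c,292,v,.03),end=' ')
    print()
E
```

```text
21.65 [ 0.50256016 -0.0645961   0.02083017] [ 9.48312534e-04  7.64790066e-01  6.44278415e-01 -7.60661128e-04] 0.0012763563724257844 [-1.51500519 -7.85114779 -0.81302051] 0.028500688720857932
frame xy mm -0.08953017385588714 -24.54042648723286
w17 [214, 214, 214, 214, 214, 214, 214, 214, 214, 214, 214, 214, 214, 214, 214, 214, 214, 214, 215, 214, 214, 214, 214, 215, 214, 215, 214, 214, 215, 214, 215, 214, 214, 215, 215, 215, 217, 207, 152, 154, 169, 181, 190, 191, 189, 188, 186, 185, 184, 184, 183, 182, 182, 181, 180, 169, 159, 145, 113, 88, 134, 167, 192, 191, 191, 192, 197, 197, 196, 197, 196, 196, 196, 197, 197, 197, 197, 194, 184, 182, 193, 205, 215, 206, 138, 155, 188, 167, 160, 161]
95 [-10.7  54.3] 99 [-10.7  53. ] 103 [-10.8  51.7] 107 [-10.8  50.3] 111 [-10.9  49. ] 115 [-10.9  47.6] 119 [-10.9  46.3] 123 [-11.   44.9] 127 [-11.   43.6] 131 [-11.1  42.2] 
w20 [174, 170, 169, 166, 182, 217, 214, 214, 214, 214, 214, 214, 214, 214, 214, 214, 214, 214, 214, 214, 214, 214, 214, 214, 215, 214, 214, 214, 214, 214, 215, 215, 214, 215, 215, 215, 215, 215, 215, 214, 214, 215, 215, 215, 215, 215, 215, 215, 216, 216, 202, 123, 159, 159, 187, 194, 191, 189, 188, 185, 185, 184, 183, 181, 172, 172, 171, 165, 154, 143, 127, 113, 135, 159, 200, 198, 197, 197, 198, 197, 194, 182, 175, 191, 213, 215, 217, 211, 185, 172]
95 [-10.3  63.7] 99 [-10.3  62.4] 103 [-10.3  61.1] 107 [-10.4  59.7] 111 [-10.4  58.4] 115 [-10.5  57. ] 119 [-10.5  55.7] 123 [-10.5  54.3] 127 [-10.6  53. ] 131 [-10.6  51.6]
```

View pics/w20.png

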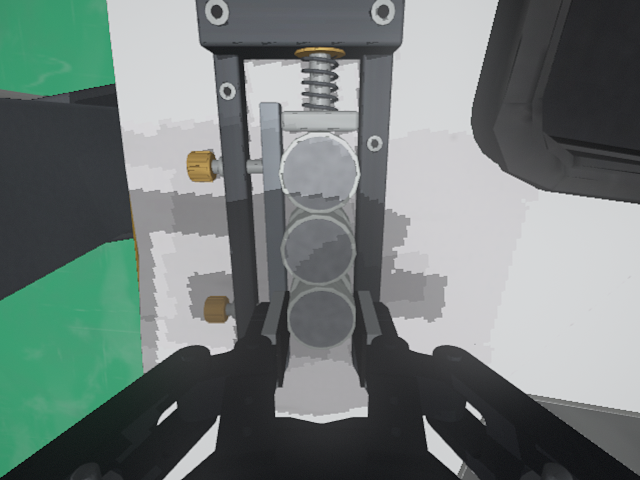

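```bash
python3 -c "
from rig import *
print(get_state()['ft_force']);print(finish_job())"
```

```text
[-2.27744607 -8.11022538  0.70455708]
the job is handed in; nothing more can be done
None
```

The three stubs are standing in single file between the rails, and the arm is still pressing the row against the sprung stop. I gripped each stub across the lane and slid it in through the mouth. The third stayed gripped, and I used it to push the row onto the stop in steps of 1 mm and finally 0.5 mm. I handed the job in at about 21.7 s of the 64 s allowed, with no verdict reported.

**Last checks:**
- **Stop:** the last wrist image shows the pad moved in about 5.2 mm, near half-way. The tool's travel after contact gives about 5.5 mm.
- **Push:** the force along the lane was about 8 N, up to 8.4 N at hand-in. That includes some sliding friction, so the force at the stop itself is probably a little lower. The arm was at rest.
- **Stubs:** all three look upright and touching in that image, packed against the pad.
- **Other things on the table:** I never came close to touching them, but I did not measure their positions again at the end.

My measurements disagreed only slightly: the frame's position along the lane came out 1–3 mm different between views. For the final push I therefore went by contact force and the pad's own movement.

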